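Hang the marking-tape roll on the slanted holder arm

TASK

Put the yellow roll of tape away on the empty desk holder: thread it over the tip of the slanted arm, slide it down along the arm and keep hold of it until it is down at the collar, then let go. Leave the blue roll where it lies.

Things in the scene. Friction and masses are not known exactly. Their poses are not given: they have to be found in the camera images.
- yellow_roll: yellow roll of tape with a cardboard core, loose (about 60 g), lying flat on the desk: a stiff ring 60 mm outside diameter, 36 mm hole, 24 mm thick. Origin: centre of the hole at mid-thickness (12 mm above the desk); z: the ring's axis. The same all round.
- blue_roll: blue roll of tape of the same size and frame, loose, lying flat on the desk; to be left alone.
- free_peg: arm of the EMPTY holder, fixed: round-ended steel peg, 16 mm diameter, 30 degrees from vertical, leaning to the robot's right. Origin: on its axis at the upper face of the dark collar (50 mm diameter, 6 mm thick), 81 mm above the desk. z: along the peg, out and up, tip at z = 50 mm; y: level. A roll let go rests on the collar, its centre at z = 12 mm, about 10 mm below the axis.
- full_peg: arm of the OTHER holder, fixed, of the same size and frame; a red roll of the same size is parked on it and does not come off.
- free_holder: the empty holder itself, fixed: a grey plate 110 x 90 x 12 mm on the desk, with a bent steel rod 16 mm thick that carries the collar and the arm. Origin: centre of the plate's underside; z up; the arm leans to its -x.
Things that resemble listed ones, but are neither listed nor needed, are in the scene too. What is meant by the yellow_roll is not orange, and is the larger of those in its own colour.

How it is judged:
At the end, for the whole second after the job is handed in: The yellow roll hangs at rest on the empty holder's arm, down at the collar (its centre 4 to 22 mm above the collar face, within 16 mm of the peg's axis in x and y, its axis within 15 degrees of the peg's) and is released (z of yellow_roll in the frame of free_peg between 0.004 and 0.022 m and x of yellow_roll in the frame of free_peg between -0.016 and 0.016 m and y of yellow_roll in the frame of free_peg between -0.016 and 0.016 m and angle between the z axis of yellow_roll and the z axis of free_peg, either way round below 0.26 rad and linear speed of yellow_roll below 0.02 m/s and contact force between yellow_roll and the fingers below 0.1 N); the robot touches nothing.
It fails at once if the yellow roll is let go over or on the arm while its centre is still more than 34 mm up from the collar face (22 mm short of home) (z of yellow_roll in the frame of free_peg between 0.034 and 0.12 m and x of yellow_roll in the frame of free_peg between -0.02 and 0.02 m and y of yellow_roll in the frame of free_peg between -0.02 and 0.02 m and contact force between yellow_roll and the fingers below 0.05 N).
It fails at once if the blue roll is moved more than 30 mm (distance of blue_roll from where it was at the start of the episode above 0.03 m).
It also fails if it takes over 35 s, if anything falls off the work surface, if the arm or the gripper's body presses on something with over 40 N, if the wrist force passes 120 N, or if a joint passes its speed limit or range.

ROBOT

A 7-joint arm with a two-finger parallel gripper is mounted at the origin on the work surface; the furniture and walls round the work are solid. World frame = base frame: x ahead of the robot, y to its left, z up, the work surface at z = 0. Lengths are in m, angles in rad, forces in N, time in s.
With the tool pointing down it reaches from about 0.4 to 0.85 m from the base axis. Payload 4.5 kg.
Tool frame: the origin (TCP) lies at the very end of the fingers, on their centre line; the grasp point (between the pads) lies 19 mm behind it; z points along the fingers, y is the line along which they close (so a half turn about z gives the same grasp; the last joint's range is limited). The gripper opens to 85 mm and grips with 20 to 120 N. Pads are 22 mm wide; open, the fingers measure 114 mm over their backs; the gripper's body (76 mm by 85 mm) begins 54 mm behind the grasp point. The pads swing forward as they close: fully open they stand 13 mm farther back than shut.
Start: joints at [1.144, 0.689, -0.195, 1.565, 0.157, 0.902, -0.215], TCP at [0.278, -0.56, 0.231] pointing down, gripper open.
Joint ranges: [-3.01, 3.01], [-0.46, 2.08], [-1.47, 1.51], [0.13, 2.56], [-1, 4.14], [0.04, 2.09], [-2.66, 2.66]. Speed limits (rad/s): [2.57, 2.57, 3.14, 3.14, 3.14, 3.14, 3.14].

INTERFACE

Orientations are given as a 3x3 rotation matrix whose columns are the frame's x, y, z axes.
In Python, from plant import state, camera, camera_model, close_job gives the robot as it stands.
- The arm moves only by the shell command python3 -m crank 'ROWS'. ROWS is JSON, a list that holds one entry, the list of rows, each a list of 7 numbers: the shift along the tool's x, y, z in mm, then the turn, a rotation vector about the tool's x, y, z in rad, then the opening, from 0 (shut) to 1 (fully open). A call has 1 to 10 rows; each row is the pose to reach, as a shift and turn from the pose commanded when the call began, along the tool's axes at that moment; what a row does not reach only later rows make up. A row lasts 1/12 s, in which the tool goes at most 41.7 mm and 7.16 degrees, less where a joint would pass 70% of its speed; a pose out of reach is approached as far as the arm can. A call with a gripper value outside its range is refused whole. The fingers move at their own pace and stop on an object; the grip force is fixed at half the most. Time passes only in rows, so rows that repeat a pose let the fingers close. It gives the time, the measured TCP pose, the force, the opening and the grip force at its end, in the units of the state.
- state(): the state, without advancing time (a new reading comes with each control period).
- camera(name): name is "scene" or "top"; returns the picture (420x560x3 uint8, red, green, blue); there is no depth.
- camera_model(name): a dict with "camera_matrix" (3x3 intrinsics, pixels), "dist_coeffs" ([k1, k2, p1, p2, k3] as OpenCV has them; the pictures are not rectified), "extrinsics" (4x4, takes a point from camera to world coordinates). Camera axes: x right, y up, looking along -z (the intrinsics and any distortion apply to the point x, -y, -z); pixel columns grow to the right and rows downward; lengths in m; the calibration is good to about 2 mm. A picture is of the moment at which its call begins. camera_model takes no time and is no camera call.
- close_job(): hands the job in; it is judged then, once.
The state is a dict: "time_s": time; "q": joint angles; "joint_velocities": joint speeds; "effort": joint torques, N m; "eef_pos": TCP position; "ee_rot": TCP orientation; "force": force on the tool from outside, world axes, zero at the start; "ft_torque": the same for the moment, N m; "width": opening from 0.0 (shut) to 1.0 (fully open); "gripper_force": force on a finger pad.
Only numpy, scipy, OpenCV 4.12 (cv2) and the standard library are available. Lean on these libraries where they do the work, as an engineer would, in place of code of your own. Each camera call takes 0.05 s, during which the arm holds its last target. There are 200 camera calls.

## Working session

There is one attempt and no reset: what is moved stays moved. The work goes in short steps, Python scripts to look and compute and a shell command to move; the robot and the scene stay as the last step left them, time stands still between calls to the robot, and variables do not carry over. Pictures are saved under pics/ and viewed, at most 10 in all, crops included, and the job is handed in when it is done.

```bash
mkdir -p pics
python3 - <<'E'
from plant import *
import cv2,numpy as np
for n in("scene","top"):
    cv2.imwrite(f"pics/{n}0.png",cv2.resize(camera(n),None,fx=1.4,fy=1.4,interpolation=cv2.INTER_CUBIC)[:,:,::-1])
    cv2.imwrite(f"pics/raw_{n}0.png",camera(n)[:,:,::-1])
    m=camera_model(n);print(n,m)
s=state();print(s)
E
ls
```

```text
scene {'camera_matrix': array([[393.20501568,   0.        , 283.06818856],
       [  0.        , 393.20501568, 211.07136537],
       [  0.        ,   0.        ,   1.        ]]), 'dist_coeffs': array([-0.00747652,  0.        ,  0.        ,  0.        ,  0.        ]), 'extrinsics': array([[ 0.9793491 , -0.15030065,  0.13522225,  0.57834553],
       [ 0.20180065,  0.76747155, -0.60849316, -0.64510632],
       [-0.01232231,  0.62321517,  0.78195334,  0.74682505],
       [ 0.        ,  0.        ,  0.        ,  1.        ]])}
top {'camera_matrix': array([[382.50240223,   0.        , 277.46883276],
       [  0.        , 382.50240223, 202.88599805],
       [  0.        ,   0.        ,   1.        ]]), 'dist_coeffs': array([-0.02335359,  0.        ,  0.        ,  0.        ,  0.        ]), 'extrinsics': array([[-0.01578619,  0.98796869, -0.15384621,  0.30098936],
       [-0.99986243, -0.0163814 , -0.00260189, -0.12164719],
       [-0.0050908 ,  0.15378397,  0.98809138,  1.0576122 ],
       [ 0.        ,  0.        ,  0.        ,  1.        ]])}
{'time_s': 0.2, 'q': array([ 1.14378001,  0.68967706, -0.19452118,  1.56589239,  0.15730001,
        0.90248409, -0.2150632 ]), 'joint_velocities': array([-0.00223952, -0.00192178, -0.00118265, -0.00321305,  0.00038397,
       -0.00087245, -0.00089213]), 'effort': array([ 6.21831950e-04, -5.39446270e+01, -1.26572873e+00, -1.58559626e+01,
        9.36571247e-03,  7.29084961e-03,  4.98900889e-06]), 'eef_pos': array([ 0.27773437, -0.55949749,  0.23079616]), 'ee_rot': array([[ 8.95658115e-01,  4.44742889e-01, -5.51816914e-04],
       [ 4.44743223e-01, -8.95657644e-01,  9.21888573e-04],
       [-8.42356500e-05, -1.07111381e-03, -9.99999423e-01]]), 'force': array([-0.03341539, -0.05607722, -0.15785466]), 'ft_torque': array([-0.00635468, -0.01793278,  0.02095238]), 'gripper_force': 0.0, 'width': 0.9966558701700765}
pics
```

View pics/scene0.png

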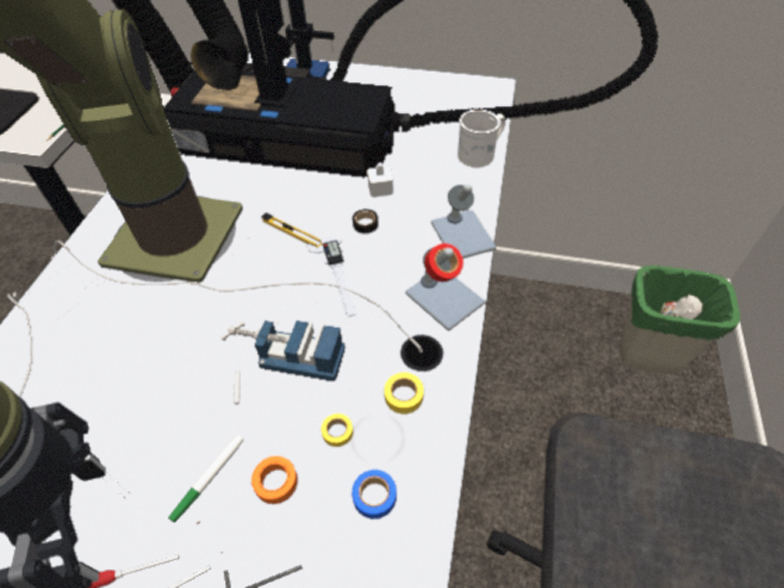

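View pics/top0.png

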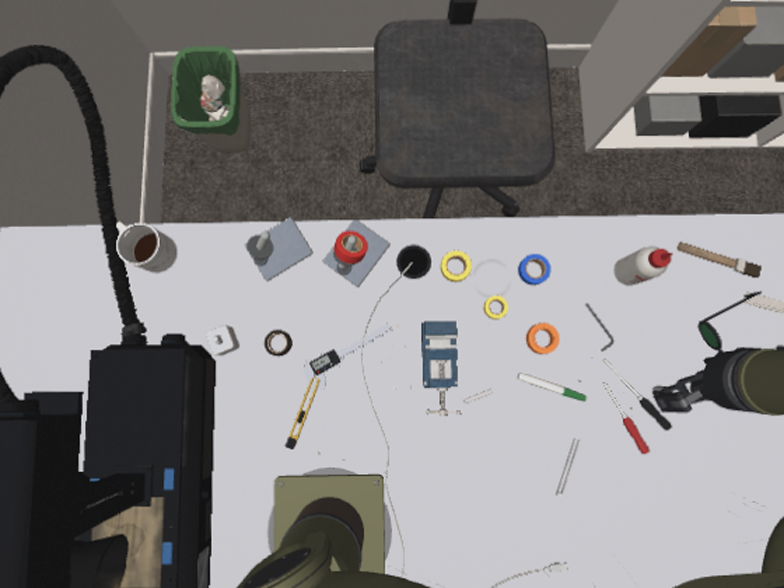

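The yellow roll is at scene (404,392) and top (456,266). The empty holder is at scene (460,205) and top (262,245), and the red roll is on the holder next to it. Next I'll measure the roll and crop in on the peg.

```bash
cat > h.py <<'E'
from plant import *
import cv2,numpy as np
M={n:camera_model(n) for n in("scene","top")}
def ray(n,p):
    m=M[n];u=cv2.undistortPoints(np.array([[p]],float),m["camera_matrix"],m["dist_coeffs"])[0,0]
    E=m["extrinsics"];d=E[:3,:3]@[u[0],-u[1],-1];return E[:3,3],d/np.linalg.norm(d)
def proj(n,X):
    m=M[n];E=m["extrinsics"];c=(np.atleast_2d(X)-E[:3,3])@E[:3,:3];c=c*[1,-1,-1]
    return cv2.projectPoints(c.astype(float),np.zeros(3),np.zeros(3),m["camera_matrix"],m["dist_coeffs"])[0][:,0]
def tri(ps,pt):
    A=[];b=[];o=[]
    for n,p in(("scene",ps),("top",pt)):
        c,d=ray(n,p);P=np.eye(3)-np.outer(d,d);A.append(P);b.append(P@c);o.append((c,d))
    X=np.linalg.solve(sum(A),sum(b));r=[np.linalg.norm(P@X-q) for P,q in zip(A,b)]
    return X,max(r)
E
python3 - <<'E'
from h import *
im={n:cv2.imread(f"pics/raw_{n}0.png") for n in M}
for col,lo,hi in(("yellow",(24,120,100),(34,255,255)),("blue",(105,150,80),(125,255,255))):
  for n in M:
    h=cv2.inRange(cv2.cvtColor(im[n],cv2.COLOR_BGR2HSV),lo,hi)
    cs,_=cv2.findContours(h,cv2.RETR_EXTERNAL,cv2.CHAIN_APPROX_NONE)
    for c in cs:
      if cv2.contourArea(c)>80: print(col,n,cv2.fitEllipse(c),cv2.contourArea(c),cv2.boundingRect(c))
a=cv2.resize(im["scene"][125:180,300:360],(590,540),interpolation=cv2.INTER_CUBIC)
cv2.imwrite("pics/cs.png",a)
a=cv2.resize(im["top"][150:210,165:235],(700,600),interpolation=cv2.INTER_CUBIC)
cv2.imwrite("pics/ct.png",a)
E
```

```text
yellow scene ((240.26951599121094, 306.3293762207031), (20.681371688842773, 21.21934700012207), 60.53535461425781) 342.0 (230, 296, 22, 22)
yellow scene ((288.12579345703125, 279.4868469238281), (25.62253761291504, 26.8155517578125), 107.26671600341797) 532.0 (275, 267, 27, 27)
yellow top ((353.5912170410156, 219.23370361328125), (15.006309509277344, 15.462645530700684), 81.81233215332031) 180.5 (346, 212, 16, 16)
yellow top ((325.23004150390625, 189.77847290039062), (20.013153076171875, 20.425874710083008), 57.785057067871094) 319.0 (315, 180, 21, 21)
blue scene ((266.8632507324219, 352.4056091308594), (29.880643844604492, 32.725250244140625), 2.151520013809204) 766.0 (252, 336, 31, 34)
blue top ((381.1642761230469, 192.1114501953125), (19.66153907775879, 20.879274368286133), 58.102359771728516) 320.5 (371, 182, 21, 21)
```

View pics/cs.png

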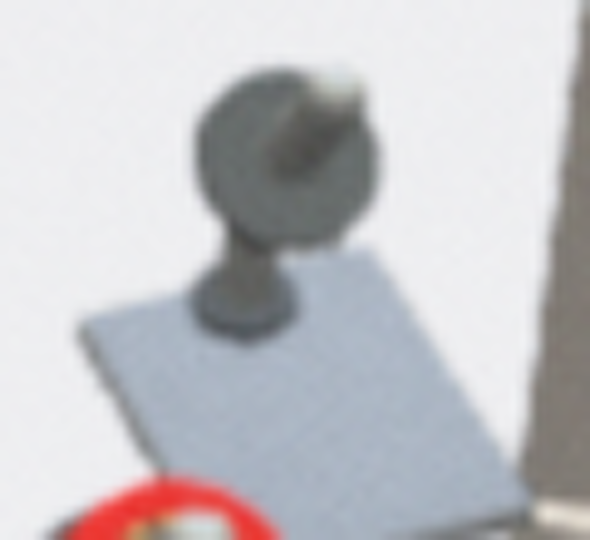

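View pics/ct.png

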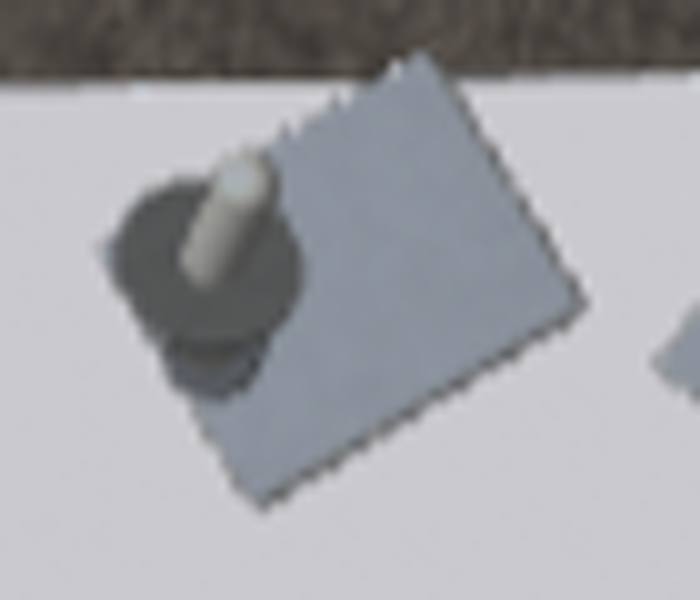

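The crops show the collar face centred at crop px scene (288,158) and top (207,262). The peg tip is near scene (335,82) and top (245,172), and the plate corners are clear. I'll triangulate these and cross-check the peg azimuth against the plate.

Run:
```python
from h import *
from scipy.optimize import least_squares
S=lambda x,y:((x+.5)/9.83-.5+300,(y+.5)/9.82-.5+125)
T=lambda x,y:((x+.5)/10-.5+165,(y+.5)/10-.5+150)
np.set_printoptions(precision=4,suppress=True)
print("yel",tri((288.13,279.49),(325.23,189.78)),"small",tri((240.27,306.33),(353.59,219.23)),"blue",tri((266.86,352.4),(381.16,192.11)))
col=tri(S(288,158),T(207,262));tip=tri(S(337,85),T(243,176))
print("collar",col,"tip",tip,np.linalg.norm(tip[0]-col[0]))
cs=[tri(S(*a),T(*b)) for a,b in(((82,325),(105,250)),((370,248),(425,50)),((530,490),(585,305)))]
for c in cs:print("corner",c)
d=tip[0]-col[0];print("az",np.degrees(np.arctan2(d[1],d[0])),"tilt",np.degrees(np.arccos(d[2]/np.linalg.norm(d))))
e=cs[1][0]-cs[0][0];f=cs[2][0]-cs[1][0];print("plate az",np.degrees(np.arctan2(e[1],e[0])),np.linalg.norm(e),np.degrees(np.arctan2(f[1],f[0])),np.linalg.norm(f))
# fit: base pos + azimuth, tilt 30, from collar-face centre, round-end centre (z=42), and collar face outline extremes
def mod(p):
    a=p[3];z=np.array([.5*np.cos(a),.5*np.sin(a),np.cos(np.pi/6)]);B=p[:3]
    return B,z
def res(p):
    B,z=mod(p);r=[]
    P=np.array([B-.001*z,B+.045*z])
    r+=list((proj("scene",P)-[S(288,158),S(337,85)]).ravel())
    r+=list((proj("top",P)-[T(207,262),T(243,176)]).ravel())
    return np.array(r)
for a0 in(-1,-.5,):
    s=least_squares(res,[*col[0],a0]);print(s.x,np.degrees(s.x[3]),s.cost,s.fun)
B,z=mod(s.x);print("B",B,"z",z)
```

```text
yel (array([ 0.4986, -0.252 ,  0.0133]), np.float64(0.00037050815561200383)) small (array([ 0.4154, -0.3279,  0.0087]), np.float64(0.00019485220680624265)) blue (array([ 0.4895, -0.4079,  0.0108]), np.float64(8.193774098093485e-05))
collar (array([0.5302, 0.1225, 0.0766]), np.float64(0.00018736788442414514)) tip (array([0.542 , 0.1032, 0.119 ]), np.float64(0.0002596866987534778)) 0.04807422563731597
corner (array([0.5119, 0.1471, 0.0131]), np.float64(0.03973612641269077))
corner (array([0.5651, 0.0542, 0.1177]), np.float64(0.009716189935916613))
corner (array([0.5657, 0.0384, 0.0358]), np.float64(0.039974027526075276))
az -58.72871207702629 tilt 28.103007890563617
plate az -60.22473293722773 0.14961247071358624 -87.7201013983383 0.08337936328225841
[ 0.53    0.122   0.0789 -0.9915] -56.80760015799733 0.20822054274481752 [-0.2025 -0.3929  0.2276  0.3611 -0.1259 -0.0246  0.1382  0.058 ]
[ 0.53    0.122   0.0789 -0.9915] -56.807585534532485 0.2082205427459175 [-0.2025 -0.3929  0.2276  0.3611 -0.1259 -0.0246  0.1382  0.058 ]
B [0.53   0.122  0.0789] z [ 0.2737 -0.4184  0.866 ]
```

Point matches for the plate corners were wrong, because the views are rotated relative to each other. I'll redo the check by intersecting the rays with the plate plane, and also locate the full peg for clearance.

```bash
cat >> h.py <<'E'
np.set_printoptions(precision=4,suppress=True)
from scipy.spatial.transform import Rotation as R
def to(X,Rt=None):
    s=state();Rm=s["ee_rot"];Rt=Rm if Rt is None else Rt
    d=Rm.T@(np.array(X)-s["eef_pos"])*1000;w=R.from_matrix(Rm.T@Rt).as_rotvec()
    print("shift mm",d.round(1),"rot",w.round(3),"deg",np.degrees(np.linalg.norm(w)).round(1))
def plane(n,p,z):
    c,d=ray(n,p);return c+d*(z-c[2])/d[2]
B=np.array([.530,.122,.0805])
def show():
    s=state();print(s["time_s"],s["eef_pos"],"q",s["q"],"F",s["force"],"w",s["width"],"gf",s["gripper_force"]);print(s["ee_rot"])
E
python3 - <<'E'
from h import *
S=lambda x,y:((x+.5)/9.83-.5+300,(y+.5)/9.82-.5+125)
T=lambda x,y:((x+.5)/10-.5+165,(y+.5)/10-.5+150)
t=[plane("top",T(*p),.012) for p in((425,50),(585,305),(262,510),(105,250))];print(np.array(t))
print("scene",np.array([plane("scene",S(*p),.012) for p in((82,325),(370,248),(530,490))]))
for i in range(4):
    e=t[(i+1)%4]-t[i];print(np.linalg.norm(e),np.degrees(np.arctan2(e[1],e[0])))
im={n:cv2.imread(f"pics/raw_{n}0.png") for n in M};c={}
for n in M:
    hsv=cv2.cvtColor(im[n],cv2.COLOR_BGR2HSV);m=cv2.inRange(hsv,(0,150,80),(8,255,255))|cv2.inRange(hsv,(172,150,80),(180,255,255))
    cs,_=cv2.findContours(m,cv2.RETR_EXTERNAL,cv2.CHAIN_APPROX_NONE)
    for q in cs:
        if cv2.contourArea(q)>200:
            x,y,w,h=cv2.boundingRect(q);print(n,x,y,w,h);
            if w<45: c[n]=(x+w/2,y+h/2)
print("red",tri(c["scene"],c["top"]))
to([.4986,-.252,.10])
to([.4986,-.252,0])
E
```

```text
[[0.6054 0.0781 0.012 ]
 [0.5309 0.0322 0.012 ]
 [0.4743 0.1217 0.012 ]
 [0.5491 0.1674 0.012 ]]
scene [[0.4796 0.1187 0.012 ]
 [0.5529 0.164  0.012 ]
 [0.6048 0.0796 0.012 ]]
0.0874612658938878 -148.40393809603484
0.10584863517666676 122.31498684043734
0.08759101891812074 31.444959010190765
0.10561610640573682 -57.75365988647553
scene 304 174 26 26
top 239 166 23 22
red (array([ 0.5234, -0.0494,  0.0862]), np.float64(0.0020014975981451927))
shift mm [ 334.6 -177.   131. ] rot [0. 0. 0.] deg 0.0
shift mm [ 334.6 -176.9  231. ] rot [0. 0. 0.] deg 0.0
```

The plate edge azimuths (-57.8° and 31.4°) agree with the peg fit, so I'll use an azimuth of -57.5°. Heights and sizes are consistent. Moving above the roll.

```bash
python3 -m crank '[[[335,-177,60,0,0,0,1],[335,-177,60,0,0,0,1],[335,-177,60,0,0,0,1],[335,-177,60,0,0,0,1],[335,-177,60,0,0,0,1],[335,-177,60,0,0,0,1],[335,-177,60,0,0,0,1],[335,-177,60,0,0,0,1],[335,-177,60,0,0,0,1],[335,-177,60,0,0,0,1]]]'
python3 - <<'E'
from h import *
show();to([.4986,-.252,.06]);to([.4986,-.252,-.002])
E
```

```text
time_s: 1.03
eef_pos: [0.5044, -0.2431, 0.1705]
ee_rot: [[0.89, 0.455, 0.003], [0.455, -0.89, 0.006], [0.006, -0.004, -1.0]]
force: [0.1, 1.0, -0.8]
width: 0.999
gripper_force: 0.0
1.0333 [ 0.5044 -0.2431  0.1705] q [ 0.4498  0.6851 -0.1322  1.8276  0.1294  0.6363 -0.8554] F [ 0.0777  1.0259 -0.775 ] w 0.9987045184222205 gf 0.0
[[ 0.8905  0.455   0.0032]
 [ 0.455  -0.8905  0.006 ]
 [ 0.0056 -0.0039 -1.    ]]
shift mm [ -9.9   5.7 110.4] rot [0. 0. 0.] deg 0.0
shift mm [-10.2   5.9 172.4] rot [0. 0. 0.] deg 0.0
```

```bash
python3 -m crank '[[[0,0,0,0,0,0,1],[0,0,0,0,0,0,1],[0,0,0,0,0,0,1]]]'
python3 - <<'E'
from h import *
show();to([.4986,-.252,.06]);to([.4986,-.252,-.002])
E
```

```text
time_s: 1.28
eef_pos: [0.4982, -0.2541, 0.1713]
ee_rot: [[0.897, 0.443, -0.001], [0.443, -0.897, -0.001], [-0.001, 0.001, -1.0]]
force: [-1.0, 0.1, -0.3]
width: 1.005
gripper_force: 0.0
1.2833 [ 0.4982 -0.2541  0.1713] q [ 0.4613  0.6829 -0.1221  1.8289  0.1321  0.638  -0.8522] F [-0.9937  0.0522 -0.3276] w 1.005247494526054 gf 0.0
[[ 0.8967  0.4426 -0.001 ]
 [ 0.4426 -0.8967 -0.0013]
 [-0.0014  0.0008 -1.    ]]
shift mm [  1.5  -1.8 111.3] rot [0. 0. 0.] deg 0.0
shift mm [  1.5  -1.8 173.3] rot [0. 0. 0.] deg 0.0
```

```bash
python3 -m crank '[[[0,0,35,0,0,0,1],[0,0,70,0,0,0,1],[0,0,100,0,0,0,1],[0,0,125,0,0,0,1],[0,0,145,0,0,0,1],[0,0,158,0,0,0,1],[0,0,165,0,0,0,1],[0,0,168,0,0,0,1],[0,0,168,0,0,0,1],[0,0,168,0,0,0,1]]]'
python3 - <<'E'
from h import *
show();to([.4986,-.252,.0])
cv2.imwrite("pics/top1.png",cv2.resize(camera("top")[150:230,270:380],(770,560),interpolation=cv2.INTER_CUBIC)[:,:,::-1])
E
```

```text
time_s: 2.12
eef_pos: [0.4998, -0.253, 0.0043]
ee_rot: [[0.896, 0.444, 0.002], [0.444, -0.896, -0.001], [0.001, 0.002, -1.0]]
force: [0.0, -0.7, 0.4]
width: 0.996
gripper_force: 0.0
2.1167 [ 0.4998 -0.253   0.0043] q [ 0.4225  0.9609 -0.0619  1.8969  0.1808  0.2873 -0.8971] F [ 0.0185 -0.7083  0.3863] w 0.9963525938669229 gf 0.0
[[ 0.896   0.4441  0.0016]
 [ 0.4441 -0.896  -0.0009]
 [ 0.001   0.0015 -1.    ]]
shift mm [-0.7 -1.5  4.3] rot [0. 0. 0.] deg 0.0
```

View pics/top1.png

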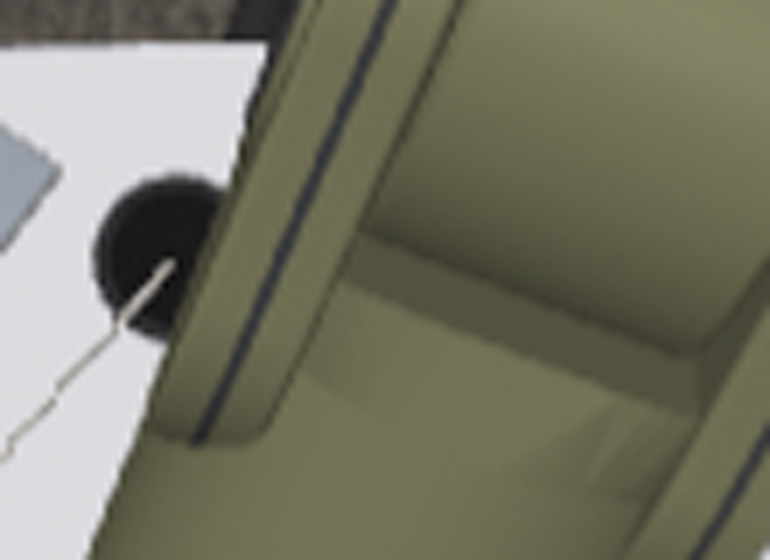

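The top view is blocked by the arm, and only the grommet shows. The pose readings are good, so I'll go slightly lower and close.

```bash
python3 -m crank '[[[-1,-1,4,0,0,0,1],[-1,-1,4,0,0,0,0.85],[-1,-1,4,0,0,0,0.7],[-1,-1,4,0,0,0,0.5],[-1,-1,4,0,0,0,0.3],[-1,-1,4,0,0,0,0.3],[-1,-1,4,0,0,0,0.3],[-1,-1,4,0,0,0,0.3],[-1,-1,4,0,0,0,0.3],[-1,-1,4,0,0,0,0.3]]]'
python3 - <<'E'
from h import *
show()
E
```

```text
time_s: 3.0
eef_pos: [0.498, -0.2519, 0.0003]
ee_rot: [[0.896, 0.445, 0.0], [0.445, -0.896, -0.0], [0.0, 0.001, -1.0]]
force: [-1.9, 1.6, 7.5]
width: 0.686
gripper_force: 62.8
3.0 [ 0.498  -0.2519  0.0003] q [ 0.4206  0.9672 -0.0598  1.9019  0.1818  0.2772 -0.898 ] F [-1.9402  1.6296  7.5478] w 0.6864432161584976 gf 62.754701636731625
[[ 0.8955  0.445   0.0004]
 [ 0.445  -0.8955 -0.0004]
 [ 0.0001  0.0005 -1.    ]]
```

Gripped, with the opening at 58 mm. Lifting and taking a look.

```bash
python3 -m crank '[[[0,0,-20,0,0,0,0.3],[0,0,-50,0,0,0,0.3],[0,0,-85,0,0,0,0.3],[0,0,-120,0,0,0,0.3],[0,0,-155,0,0,0,0.3],[0,0,-190,0,0,0,0.3],[0,0,-215,0,0,0,0.3],[0,0,-230,0,0,0,0.3],[0,0,-230,0,0,0,0.3],[0,0,-230,0,0,0,0.3]]]'
python3 - <<'E'
from h import *
show()
cv2.imwrite("pics/s1.png",cv2.resize(camera("scene")[150:350,180:440],(780,600),interpolation=cv2.INTER_CUBIC)[:,:,::-1])
z=np.array([.5*np.cos(np.radians(-57.5)),.5*np.sin(np.radians(-57.5)),np.cos(np.pi/6)])
y=np.array([np.cos(np.radians(32.5)),np.sin(np.radians(32.5)),0]);Rt=np.c_[np.cross(y,-z),y,-z]
C=B+z*.10
print("tcp goal",C-.012*z);to(C-.012*z,Rt)
E
```

```text
time_s: 3.83
eef_pos: [0.498, -0.252, 0.2299]
ee_rot: [[0.896, 0.445, 0.001], [0.445, -0.896, -0.001], [0.001, 0.001, -1.0]]
force: [0.0, -0.7, -1.4]
width: 0.687
gripper_force: 64.5
3.8333 [ 0.498  -0.252   0.2299] q [ 0.4722  0.5998 -0.1424  1.7752  0.1153  0.7731 -0.8382] F [ 0.026  -0.6897 -1.4244] w 0.6871313086620905 gf 64.45718664675951
[[ 0.8957  0.4446  0.0014]
 [ 0.4446 -0.8957 -0.0007]
 [ 0.0009  0.0013 -1.    ]]
tcp goal [0.5536 0.0849 0.1567]
shift mm [ 200.2 -276.3   72.1] rot [ 0.437  0.394 -1.635] deg 99.6
```

View pics/s1.png

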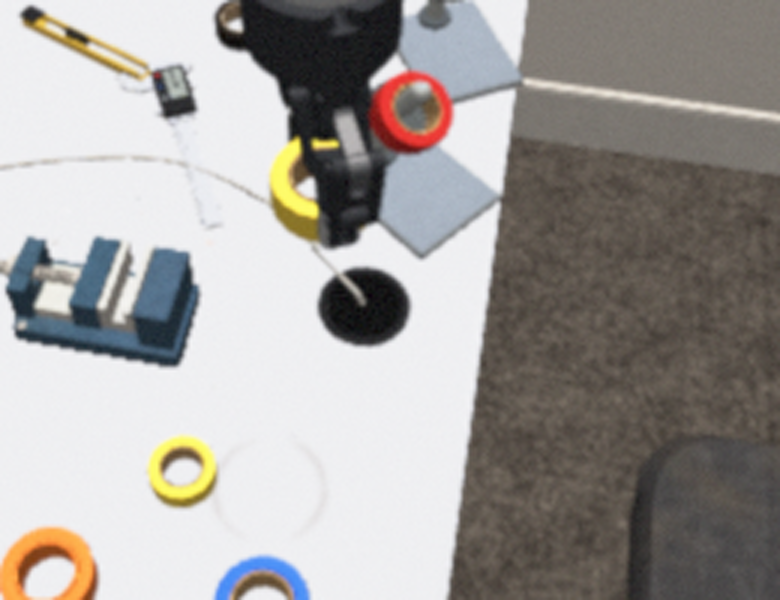

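The scene view shows the yellow roll held level between the fingers at crop (310,190). Small yellow and blue rolls are undisturbed. Now carrying it over while yawing.

```bash
python3 -m crank '[[[20,-28,0,0,0,-0.12,0.3],[40,-55,0,0,0,-0.24,0.3],[60,-83,0,0,0,-0.36,0.3],[80,-110,0,0,0,-0.48,0.3],[100,-138,0,0,0,-0.6,0.3],[120,-166,0,0,0,-0.72,0.3],[140,-193,0,0,0,-0.84,0.3],[160,-221,0,0,0,-0.96,0.3],[180,-248,0,0,0,-1.08,0.3],[200,-276,0,0,0,-1.2,0.3]]]'
cat >> h.py <<'E'
def goal(zc,dx=0,az=-57.5,k=.012):
    a=np.radians(az);z=np.array([.5*np.cos(a),.5*np.sin(a),np.cos(np.pi/6)]);y=np.array([-np.sin(a),np.cos(a),0]);x=np.cross(y,z)
    to(B+z*(zc-k)+dx*x,np.c_[np.cross(y,-z),y,-z])
E
python3 - <<'E'
from h import *
show();goal(.1)
E
```

```text
time_s: 4.72
eef_pos: [0.5533, 0.0854, 0.2274]
ee_rot: [[-0.096, 0.995, -0.004], [0.995, 0.096, -0.001], [-0.001, -0.004, -1.0]]
force: [0.9, -0.3, -0.1]
width: 0.684
gripper_force: 64.5
4.7167 [0.5533 0.0854 0.2274] q [ 0.0381  0.6363 -0.4586  1.7578  0.3619  0.8359 -0.4935] F [ 0.8722 -0.2715 -0.132 ] w 0.6842670954297918 gf 64.4618871062994
[[-0.0959  0.9954 -0.0035]
 [ 0.9954  0.0959 -0.0009]
 [-0.0005 -0.0036 -1.    ]]
shift mm [-0.5  0.5 70.7] rot [ 0.12   0.513 -0.461] deg 40.1
```

Turning to the peg's axis in place at height first.

```bash
python3 -m crank '[[[0,0,0,0.02,0.085,-0.077,0.3],[0,0,0,0.04,0.17,-0.154,0.3],[0,0,0,0.06,0.256,-0.23,0.3],[0,0,0,0.08,0.342,-0.307,0.3],[0,0,0,0.1,0.427,-0.384,0.3],[0,0,0,0.12,0.513,-0.461,0.3],[0,0,0,0.12,0.513,-0.461,0.3],[0,0,0,0.12,0.513,-0.461,0.3],[0,0,0,0.12,0.513,-0.461,0.3]]]'
python3 - <<'E'
from h import *
show();goal(.1)
E
```

```text
time_s: 5.47
eef_pos: [0.5533, 0.0855, 0.2289]
ee_rot: [[-0.462, 0.847, -0.264], [0.733, 0.532, 0.423], [0.499, 0.002, -0.867]]
force: [-0.6, 0.8, 0.3]
width: 0.685
gripper_force: 64.5
5.4667 [0.5533 0.0855 0.2289] q [ 0.4418  0.8918 -0.8582  1.5311  0.1507  1.118   0.2378] F [-0.5934  0.8376  0.3266] w 0.6848554518847811 gf 64.46201518177986
[[-0.4621  0.8465 -0.2643]
 [ 0.7334  0.5324  0.4228]
 [ 0.4987  0.0015 -0.8668]]
shift mm [-36.7  -0.1  62.2] rot [ 0.004  0.002 -0.004] deg 0.4
```

Orientation is right. Moving to the axis, with the roll centre 100 mm above the collar, then looking.

```bash
python3 -m crank '[[[-10,0,16,0.004,0.002,-0.004,0.3],[-20,0,32,0.004,0.002,-0.004,0.3],[-30,0,48,0.004,0.002,-0.004,0.3],[-37,0,60,0.004,0.002,-0.004,0.3],[-37,0,62,0.004,0.002,-0.004,0.3],[-37,0,62,0.004,0.002,-0.004,0.3],[-37,0,62,0.004,0.002,-0.004,0.3]]]'
python3 - <<'E'
from h import *
show();goal(.1);goal(.05)
a=camera("scene")[80:200,260:416];b=camera("top")[130:230,150:280]
a=cv2.resize(a,(400,308),interpolation=cv2.INTER_CUBIC);b=cv2.resize(b,(400,308),interpolation=cv2.INTER_CUBIC)
cv2.imwrite("pics/c2.png",np.hstack([a,b])[:,:,::-1])
E
```

```text
time_s: 6.05
eef_pos: [0.5553, 0.0845, 0.1584]
ee_rot: [[-0.467, 0.843, -0.266], [0.73, 0.538, 0.423], [0.5, 0.003, -0.866]]
force: [-0.1, -0.4, 1.0]
width: 0.687
gripper_force: 64.5
6.05 [0.5553 0.0845 0.1584] q [ 0.4267  0.9829 -0.8219  1.5719  0.2042  1.0061  0.2541] F [-0.0539 -0.4294  1.0423] w 0.6869743661160174 gf 64.46144577115774
[[-0.4669  0.8432 -0.2665]
 [ 0.7295  0.5376  0.4228]
 [ 0.4998  0.003  -0.8662]]
shift mm [ 0.2 -1.2  2.1] rot [0.002 0.    0.002] deg 0.2
shift mm [ 0.2 -1.4 52.1] rot [0.002 0.    0.002] deg 0.2
```

View pics/c2.png

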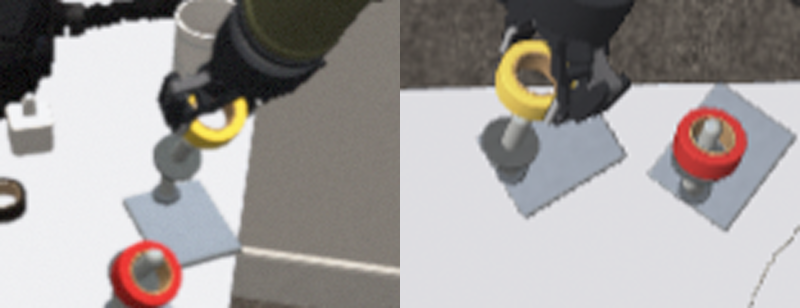

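Left (scene): the peg at (168,160)→(183,140) points at the ring hole (213,120). Right (top): the peg at (508,145)→(520,118), ring at about (528,80). I'll overlay the model to verify the centring.

Run:
```python
from h import *
s=state();Rm=s["ee_rot"];p=s["eef_pos"];C=p-.012*Rm[:,2]
a=np.radians(-57.5);z=np.array([.5*np.cos(a),.5*np.sin(a),np.cos(np.pi/6)]);t=np.linspace(0,2*np.pi,60)
out=[]
for n,(r,c) in(("scene",(85,265)),("top",(140,165))):
    im=cv2.imread  and camera(n)[r:r+80,c:c+54*1][:, :, ::-1]
    k=7;im=cv2.resize(im,None,fx=k,fy=k,interpolation=cv2.INTER_CUBIC)
    f=lambda X:(((proj(n,X)-[c,r]+.5)*k-.5)*8).astype(int)
    def circ(O,x,y,R,col):cv2.polylines(im,[f(O+R*(np.cos(t)[:,None]*x+np.sin(t)[:,None]*y))],True,col,1,cv2.LINE_AA,3)
    for o in(-.012,.012):circ(C+o*Rm[:,2],Rm[:,0],Rm[:,1],.030,(255,0,255))
    circ(C-.012*Rm[:,2],Rm[:,0],Rm[:,1],.018,(255,0,0))
    circ(B,Rm[:,0],Rm[:,1],.025,(0,255,0))
    cv2.polylines(im,[f(np.array([B,B+.05*z]))],False,(0,0,255),1,cv2.LINE_AA,3)
    cv2.polylines(im,[f(np.array([B+.05*z,B+.1*z]))],False,(0,255,0),1,cv2.LINE_AA,3)
    out.append(im)
cv2.imwrite("pics/ov.png",np.hstack(out))
```

```text
(no output)
```

View pics/ov.png

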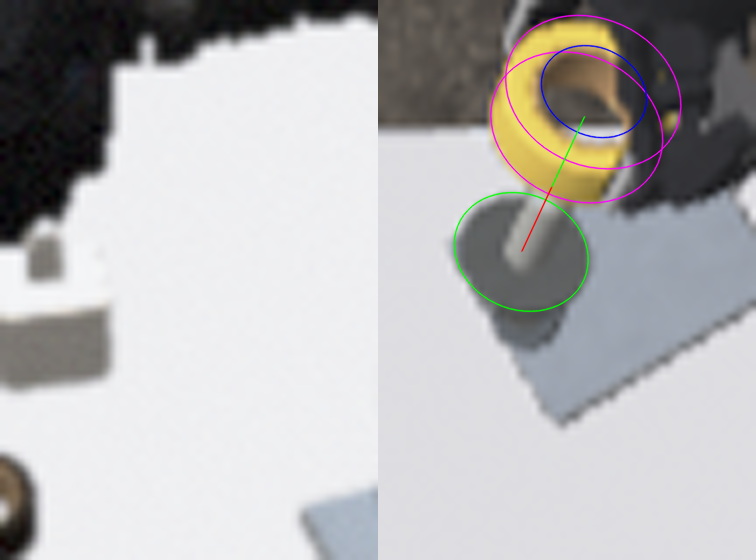

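The overlay matches the ring closely, and the peg is within about 2 mm, against 10 mm of clearance. Threading on slowly, with a force check.

```bash
python3 -m crank '[[[0,-1,10,0,0,0,0.3],[0,-1,20,0,0,0,0.3],[0,-1,30,0,0,0,0.3],[0,-1,38,0,0,0,0.3],[0,-1,46,0,0,0,0.3],[0,-1,54,0,0,0,0.3],[0,-1,60,0,0,0,0.3],[0,-1,60,0,0,0,0.3]]]'
python3 - <<'E'
from h import *
show();goal(.014);goal(.014,.008)
E
```

```text
time_s: 6.92
eef_pos: [0.537, 0.1089, 0.104]
ee_rot: [[-0.465, 0.843, -0.27], [0.729, 0.538, 0.423], [0.502, -0.0, -0.865]]
force: [0.2, -0.3, -0.3]
width: 0.682
gripper_force: 64.5
6.9167 [0.537  0.1089 0.104 ] q [ 0.3862  1.0399 -0.7913  1.6552  0.2384  0.8639  0.2235] F [ 0.1718 -0.2574 -0.2949] w 0.6819398706770892 gf 64.46005079895258
[[-0.4652  0.843  -0.27  ]
 [ 0.7294  0.5379  0.4227]
 [ 0.5015 -0.0003 -0.8651]]
shift mm [ 1.1  1.2 25.8] rot [-0.001 -0.002  0.   ] deg 0.1
shift mm [-6.9  1.2 25.8] rot [-0.001 -0.002  0.   ] deg 0.1
```

```bash
python3 -m crank '[[[0,1,6,0,0,0,0.3],[0,1,12,0,0,0,0.3],[-1,1,17,0,0,0,0.3],[-2,1,21,0,0,0,0.3],[-4,1,24,0,0,0,0.3],[-5,1,25,0,0,0,0.3],[-5,1,25,0,0,0,0.3],[-5,1,25,0,0,0,0.3]]]'
python3 - <<'E'
from h import *
show();goal(.012,.008)
a=camera("scene")[80:200,260:416];b=camera("top")[130:230,150:280]
a=cv2.resize(a,(400,308),interpolation=cv2.INTER_CUBIC);b=cv2.resize(b,(400,308),interpolation=cv2.INTER_CUBIC)
cv2.imwrite("pics/c3.png",np.hstack([a,b])[:,:,::-1])
E
```

```text
time_s: 7.58
eef_pos: [0.535, 0.1155, 0.081]
ee_rot: [[-0.465, 0.844, -0.267], [0.73, 0.536, 0.423], [0.5, 0.002, -0.866]]
force: [-0.5, -0.1, 0.3]
width: 0.68
gripper_force: 64.5
7.5833 [0.535  0.1155 0.081 ] q [ 0.3701  1.0693 -0.7754  1.6704  0.2551  0.8147  0.2162] F [-0.4789 -0.126   0.322 ] w 0.6798968412115902 gf 64.46075789630413
[[-0.4651  0.844  -0.2671]
 [ 0.7304  0.5363  0.423 ]
 [ 0.5002  0.0017 -0.8659]]
shift mm [-1.2 -0.7  4.5] rot [ 0.002 -0.    -0.   ] deg 0.1
```

View pics/c3.png

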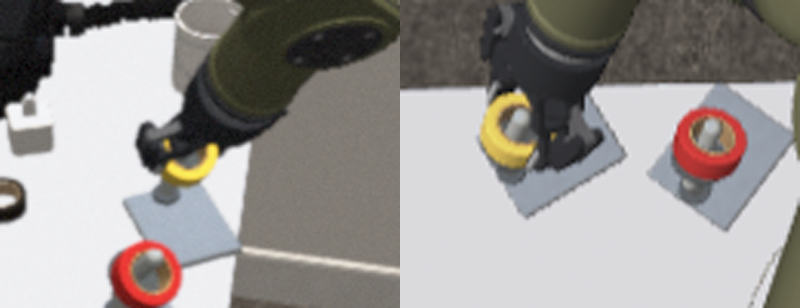

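Both views show the ring threaded, with the peg through the hole at scene (178,150) and top (518,122). Pressing gently down to the collar.

```bash
python3 -m crank '[[[-1,-1,2,0,0,0,0.3],[-1,-1,3,0,0,0,0.3],[-1,-1,4,0,0,0,0.3],[-1,-1,5,0,0,0,0.3],[-1,-1,5,0,0,0,0.3]]]'
python3 - <<'E'
from h import *
show();goal(.012,.008)
E
```

```text
time_s: 8.1
eef_pos: [0.5342, 0.1155, 0.0785]
ee_rot: [[-0.465, 0.844, -0.265], [0.731, 0.536, 0.423], [0.499, 0.003, -0.867]]
force: [-0.1, -8.5, 17.4]
width: 0.685
gripper_force: 66.2
8.1 [0.5342 0.1155 0.0785] q [ 0.3696  1.0713 -0.7732  1.6753  0.258   0.8064  0.215 ] F [-0.0885 -8.5404 17.421 ] w 0.6846926979324219 gf 66.23861756175756
[[-0.4654  0.8444 -0.2653]
 [ 0.7311  0.5357  0.4225]
 [ 0.4989  0.0027 -0.8667]]
shift mm [-0.3 -0.   2.1] rot [ 0.003  0.001 -0.   ] deg 0.2
```

There's about 19 N along the peg, so the roll is seated on the collar. Releasing.

```bash
python3 -m crank '[[[0,0,-1.5,0,0,0,0.3],[0,0,-2,0,0,0,0.7],[0,0,-2,0,0,0,0.8],[0,0,-2,0,0,0,0.9],[0,0,-2,0,0,0,1],[0,0,-2,0,0,0,1],[0,0,-2,0,0,0,1],[0,0,-2,0,0,0,1]]]'
python3 - <<'E'
from h import *
show()
E
```

```text
time_s: 8.77
eef_pos: [0.5335, 0.1158, 0.0778]
ee_rot: [[-0.465, 0.844, -0.268], [0.73, 0.537, 0.423], [0.501, 0.001, -0.866]]
force: [-0.2, -0.3, 1.0]
width: 1.002
gripper_force: 0.0
8.7667 [0.5335 0.1158 0.0778] q [ 0.3693  1.073  -0.7733  1.675   0.2576  0.8074  0.216 ] F [-0.1859 -0.325   0.9887] w 1.0022856240553724 gf 0.0
[[-0.4653  0.8437 -0.2677]
 [ 0.73    0.5368  0.4229]
 [ 0.5005  0.0014 -0.8657]]
```

```bash
python3 -m crank '[[[0,0,-8,0,0,0,1],[0,0,-20,0,0,0,1],[0,0,-38,0,0,0,1],[0,0,-60,0,0,0,1],[0,0,-90,0,0,0,1],[0,0,-120,0,0,0,1],[0,0,-150,0,0,0,1],[0,0,-170,0,0,0,1],[0,0,-170,0,0,0,1],[0,0,-170,0,0,0,1]]]'
python3 - <<'E'
from h import *
show()
s=camera("scene");b=camera("top")
a=cv2.resize(s[80:200,260:416],(400,308),interpolation=cv2.INTER_CUBIC);b=cv2.resize(b[130:230,150:280],(400,308),interpolation=cv2.INTER_CUBIC)
cv2.imwrite("pics/c4.png",np.hstack([a,b])[:,:,::-1])
E
```

```text
time_s: 9.6
eef_pos: [0.5798, 0.0433, 0.2261]
ee_rot: [[-0.466, 0.845, -0.265], [0.731, 0.536, 0.423], [0.499, 0.003, -0.867]]
force: [-0.7, 0.3, -1.0]
width: 0.998
gripper_force: 0.0
9.6 [0.5798 0.0433 0.2261] q [ 0.4745  0.9303 -0.8448  1.4271  0.1703  1.2092  0.2996] F [-0.6909  0.2914 -0.9957] w 0.9984509102063288 gf 0.0
[[-0.4655  0.8445 -0.2647]
 [ 0.7309  0.5355  0.423 ]
 [ 0.499   0.0034 -0.8666]]
```

View pics/c4.png

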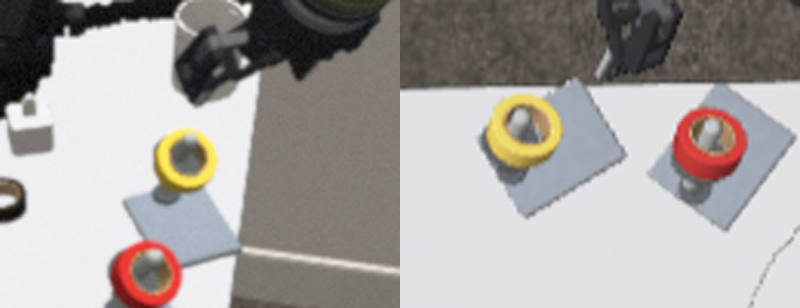

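The yellow roll hangs on the peg at the collar (scene (185,160), top (523,130)), just as the red one does on its own holder. The gripper is clear, so I'm handing in.

```bash
python3 -c "
from plant import *
print(close_job())"
```

```text
the job is handed in; nothing more can be done
None
```

The yellow roll hangs released on the empty holder's arm, down at the collar, and the job was handed in at about 10 s. No verdict came back. The blue roll was not touched.

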